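# Run the tray's ratchet stop back to make room

## Robot

A 6-joint arm with a two-finger parallel gripper is mounted at the origin on the work surface. World frame = base frame: x ahead of the robot, y to its left, z up, the work surface at z = 0. Lengths are in m, angles in rad, forces in N, time in s.
With the tool pointing down it reaches from about 0.3 to 0.85 m from the base axis. Payload 5.4 kg.
Tool frame: the origin (TCP) lies at the very end of the fingers, on their centre line; the grasp point (between the pads) lies 19 mm behind it; z points along the fingers, y is the direction in which the jaws open and shut (so a half turn about z gives the same grasp; the last joint's range is limited). The gripper opens to 85 mm and grips with 20 to 120 N. Pads are 22 mm wide; open, the fingers measure 114 mm over their backs; the gripper's body (76 mm by 85 mm) begins 54 mm behind the grasp point. The pads swing forward as they close: fully open they stand 13 mm farther back than shut.
Start: joints at [-1.316, 0.158, 1.597, -0, 1.386, -0.21], TCP at [0.258, -0.514, 0.231] pointing down, gripper open.
Joint ranges: [-2.91, 2.91], [-0.94, 2.29], [0.18, 2.7], [-1.29, 4.43], [0.17, 2.64], [-3, 3]. Speed limits (rad/s): [2.57, 2.57, 3.14, 3.14, 3.14, 3.14].

## Interface

Orientations are given as [roll, pitch, yaw] about the fixed x, y, z axes, in that order (R = Rz(yaw) Ry(pitch) Rx(roll)).
In Python, from plant import r, viewer, ticket gives the robot as it stands.
- The arm moves only by the tool play_rows, never from a script. Its argument "increments" is one flat list of numbers, 5 for each row, row after row: the finger opening in m, from 0 to 0.0854, then the shift along the tool's x, y, z in m, then the turn about the tool's z in degrees. In form: [fingers, x, y, z, spin, fingers, x, y, z, spin, ...]. A call has 1 to 20 rows; each row is the pose to reach, as a shift and turn from the pose commanded when the call began, along the tool's axes at that moment; what a row does not reach only later rows make up. A row lasts 1/12 s, in which the tool goes at most 41.7 mm and 7.16 degrees, less where a joint would pass 70% of its speed; a pose out of reach is approached as far as the arm can. A call with a gripper value outside its range is refused whole. The fingers move at their own pace and stop on an object; "squeeze" is the grip in N (left out, the last holds). Time passes only in rows, so rows that repeat a pose let the fingers close. It gives the time, the measured TCP pose, the force and the opening at its end, in the units of the state.
- r.get_state(): the state, without advancing time (a new reading comes with each control period).
- viewer.capture(name): name is "scene" or "top"; returns a dict with "image" (384x512x3 uint8, red, green, blue), "z_map" (384x512 float32, m along the optical axis (not along the pixel's ray), 0 where there is no reading), "K" (3x3 intrinsics, pixels), "rvec" (rotation vector, rad) and "tvec" (3), from world to camera coordinates, as OpenCV has them. Camera axes: x right, y down, z forward; pixel columns grow to the right and rows downward; lengths in m; the calibration is good to about 2 mm. A picture is of the moment at which its call begins.
- ticket.close_job(): hands the job in, once; it reports no verdict.
The state is a dict: "clock": time; "joints": joint angles; "joint_vel": joint speeds; "joint_torque": joint torques, N m; "tool_pos": TCP position; "orientation": TCP orientation; "force": force on the tool from outside, world axes, zero at the start; "ft_torque": the same for the moment, N m; "finger_gap": finger opening in m.
Only numpy, scipy, OpenCV 4.12 (cv2) and the standard library are available. Lean on these libraries where they do the work, as an engineer would, in place of code of your own. Each camera call takes 0.05 s, during which the arm holds its last target.

## Task

I need room for more bottles in the manicure tray: press down the thumb release of the sliding stop and, keeping it pressed, push the stop back along its toothed bar, away from the jar and dryer, all the way to the end of the bar, then let go. Use the fingertips only, do not pick anything up, and leave everything in the tray and on the sill where it is.

Things in the scene. Friction and masses are not known exactly. Their poses are not given: they have to be found in the camera images.
- tray: shallow aluminium tray fixed to the granite sill, 230 (its x) by 460 mm (its y), rim 14 mm high, floor 3 mm thick; origin at the centre of its underside, z up. Along its y, at tray x = +80 mm (far side), runs a steel bar, top 36 mm high, with saw teeth underneath. Dryer, jar and polish bottle stand in a row on the -y side of the stop. The stop opens towards tray +y.
- bar_end (a point): the end of the bar that the stop is to be pushed to: middle of the inner face of the bracket at the bar's +y end, 36 mm above the sill (bracket 42 mm high, 26 mm wide)
- stop (a joint): travel of the sliding stop along the bar in m: 0 nearest the row, 0.160 at the end of the bar (hard stop), growing towards tray +y. About 2 N of friction once released. Unless the release is pressed, the ratchet blocks it towards +y (at most 7 mm of play); towards -y it clicks along at under 12 N.
- release (a joint): how far the thumb release is pressed straight down, in m: 0 up, 0.006 fully pressed; its pawl clears the teeth from 0.0035 and must stay clear while the stop moves. A spring button: 2.5 N to start, 6 N fully down, a few N more while the pawl is loaded; it springs back up when let go, and the pawl drops into the next tooth.
- release_pad (a point): middle of the top of the release's ribbed black thumb pad, 54 mm above the sill when up, 48 mm when fully pressed. Pad 26 mm (tray x) by 30 mm (tray y), on top of the stop's slider over the bar. It travels with the stop.
- thumb_rest (a point): middle of the top edge of the upright face of the stop's grey thumb rest, 76 mm above the sill. The face is 34 mm wide, looks to tray -y, stands 18 mm to the +y side of the pad's middle and rises 22 mm above the pad: a fingertip pressing the pad can push the stop against this face.
- stop_plate (a point): middle of the top edge of the stop's upright plate, at its rubber face, which looks to the row (tray -y); plate 84 mm wide along tray x, top 58 mm above the sill; it moves with the stop, 70 mm to the robot's side of the bar
- dryer: white handheld nail dryer with toggle switch lying in the row, 50 x 110 x 36 mm; origin under its middle; leave it alone
- jar: empty glass jar with aluminium twist cap, 52 mm across, 56 mm tall, upright in the row; origin under its centre; leave it alone
- polish: small amber polish bottle with black cap, 28 mm across, 64 mm tall, upright in the row next to the stop; origin under its centre; leave it alone
- nail_file: glass nail file, 11 x 130 x 4 mm, lying in the front channel; origin under its centre; leave it alone
- comb: pink plastic comb, 24 x 130 x 4 mm, lying in the front channel; origin under its middle; leave it alone
- orange_stick: wooden orange stick, 140 mm long, 5 mm thick, lying in the front channel; origin under its middle; leave it alone
- bowl: white ceramic bowl, 90 mm across, 35 mm tall, on the sill to the left; origin under its centre; leave it alone
- buffer: white nail buffer block, 26 x 90 x 26 mm, on the sill to the right; origin under its centre; leave it alone

How it is judged:
On the way, in this order (a step that is already met when the one before it is completed fails the run):
1. the fingers press the thumb release down until the pawl is clear, before the stop has been moved back (value of joint release above 0.0035 m and value of joint stop below 0.1 m and contact force between the fingers and tray above 0.5 N), for 0.1 s.
2. the stop is pushed back to the end of its bar (value of joint stop above 0.153 m), for 0.1 s.
At the end, for the whole second after the job is handed in: The stop stands at rest within 7 mm of the end of its bar, the release has been let up, the jar and polish bottle stand upright, and the dryer, jar, polish bottle, file, comb, stick, bowl and buffer are each within 20 mm of where they were (value of joint stop above 0.153 m and value of joint release below 0.002 m and velocity of joint stop between -0.01 and 0.01 m/s and angle between each of jar, polish's own z axis and vertical below 0.2 rad and distance of each of dryer, jar, polish, nail_file, comb, orange_stick, bowl, buffer from where it was at the start of the episode below 0.02 m); the robot touches nothing.
It fails at once if something in the row is shifted, lifted or knocked over (distance of any of dryer, jar, polish from where it was at the start of the episode above 0.02 m or angle between any of jar, polish's own z axis and vertical above 0.5 rad).
It fails at once if the file, comb or stick is shifted or lifted (distance of any of nail_file, comb, orange_stick from where it was at the start of the episode above 0.02 m).
It fails at once if the bowl or buffer on the sill is shifted or lifted (distance of any of bowl, buffer from where it was at the start of the episode above 0.02 m).
It fails at once if something is picked up off the tray or sill (height (world z) of any of dryer, jar, polish, nail_file, comb, orange_stick, bowl, buffer above 0.013 m).
It fails at once if the stop or tray is pushed with the arm instead of the fingers (contact force between the arm and tray above 3 N).
It also fails if it takes over 32 s, if anything falls off the work surface, if the arm or the gripper's body presses on something with over 40 N, if the wrist force passes 120 N, or if a joint passes its speed limit or range.

## Working session

There is one attempt and no reset: what is moved stays moved. The work goes in short steps, Python scripts to look and compute and a tool call to move; the robot and the scene stay as the last step left them, time stands still between calls to the robot, and variables do not carry over. Pictures are saved under pics/ and viewed, and the job is handed in when it is done.

Besides the shell and the picture viewer there is one more tool, called by a JSON object that holds its "api" and its "payload". play_rows: Moves the arm, as the interface text tells. Its arguments: {"type":"object","properties":{"increments":{"type":"array"},"squeeze":{"type":"number"}},"required":["increments"]}

```bash
mkdir -p pics; python3 - <<'E'
from plant import r,viewer
import cv2,numpy as np
print(r.get_state())
for n in("scene","top"):
    c=viewer.capture(n); np.savez(f"pics/{n}0.npz",**c)
    cv2.imwrite(f"pics/{n}0.png",cv2.resize(c["image"][:,:,::-1],(800,600),interpolation=cv2.INTER_CUBIC))
    print(n,c["K"],c["rvec"],c["tvec"])
E
```

```text
{'clock': 0.0, 'joints': array([-1.31606887e+00,  1.59055903e-01,  1.59822667e+00,  3.24953945e-06,
        1.38619762e+00, -2.10098620e-01]), 'joint_vel': array([-1.11528815e-04, -4.90638061e-04,  5.69091362e-04, -3.57163103e-05,
        2.52083920e-04, -7.91245619e-04]), 'joint_torque': array([ 1.23419474e-05, -3.96008599e+01, -3.31426048e+01, -2.49922214e-04,
        8.39557964e-03, -2.89649563e-06]), 'tool_pos': array([ 0.2575828 , -0.51341092,  0.23031583]), 'orientation': array([-3.13974728e+00, -3.96782267e-04,  4.64825112e-01]), 'force': array([-0.09467856, -0.6424107 , -1.32201126]), 'ft_torque': array([ 0.01486003, -0.04473534,  0.00634918]), 'finger_gap': 0.08554886798864762}
scene [[413.22871893   0.         257.31269548]
 [  0.         413.22871893 194.99748897]
 [  0.           0.           1.        ]] [ 2.21223237  0.96227589 -0.37630706] [-0.30342946 -0.22636844  1.40681963]
top [[472.70931088   0.         259.08865805]
 [  0.         472.70931088 188.39992214]
 [  0.           0.           1.        ]] [ 2.16682608 -2.09970367  0.22250286] [-0.06675423  0.49265494  1.3571563 ]
```

View pics/scene0.png

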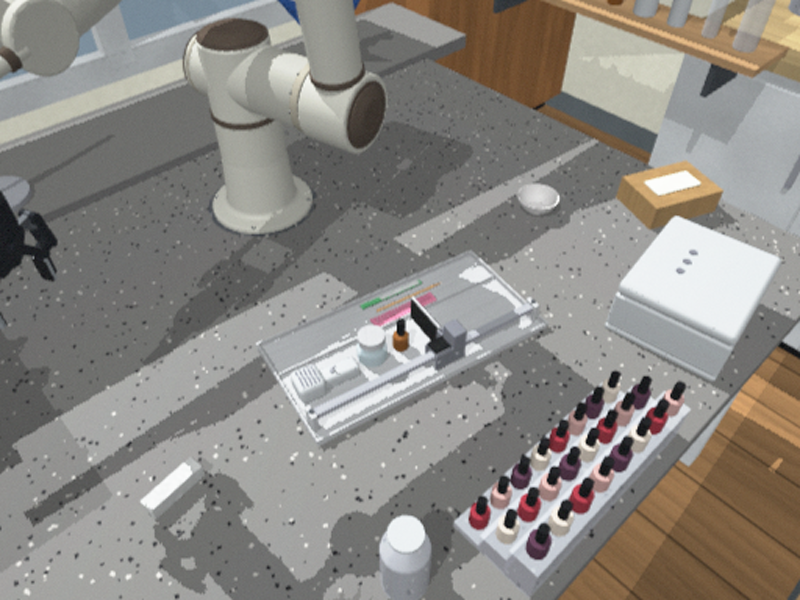

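View pics/top0.png

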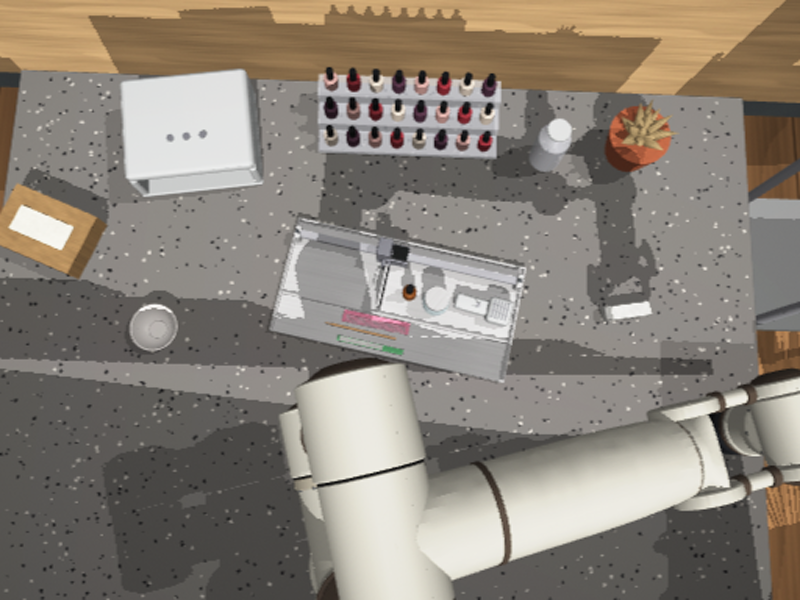

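The pad shows as a black square at about (400,252) in the top view and (438,343) in the scene view, both at 800x600. The grey thumb rest is next to it on the +y side. I'll zoom in on both.

```bash
python3 - <<'E'
import cv2,numpy as np
t=np.load("pics/top0.npz")["image"][:,:,::-1]; s=np.load("pics/scene0.npz")["image"][:,:,::-1]
cv2.imwrite("pics/t1.png",cv2.resize(t[132:250,168:343],None,fx=4.5,fy=4.5,interpolation=cv2.INTER_CUBIC))
cv2.imwrite("pics/s1.png",cv2.resize(s[155:290,160:355],None,fx=4,fy=4,interpolation=cv2.INTER_CUBIC))
E
```

```text
(no output)
```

View pics/t1.png

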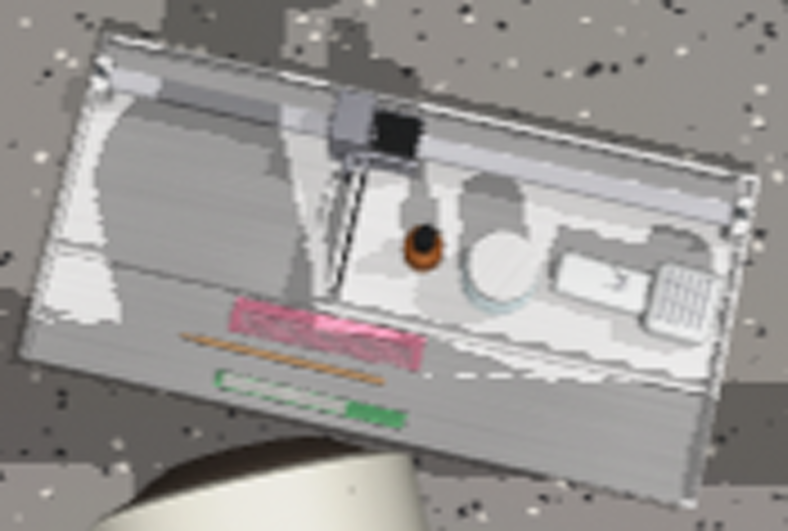

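View pics/s1.png

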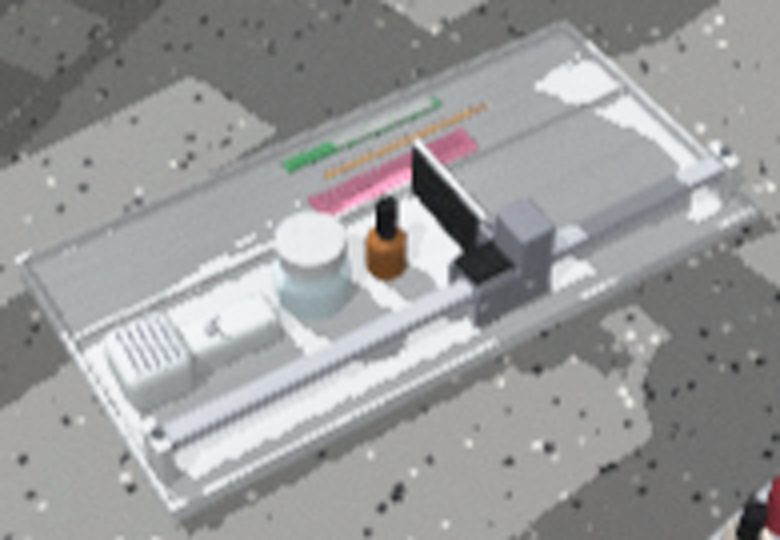

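In the top crop the tray rim corners are at about (107,28), (757,177), (690,503) and (22,357). The black pad is centred at about (396,134), and the grey rest is to its left, which is tray +y. Next I'll turn these into positions.

```bash
cat > h.py <<'E'
import cv2,numpy as np
def cam(c):
    R=cv2.Rodrigues(c["rvec"])[0]; return c["K"],R,np.asarray(c["tvec"]).reshape(3)
def onz(c,uv,z):
    K,R,t=cam(c); uv=np.atleast_2d(uv).astype(float)
    d=(np.linalg.inv(K)@np.c_[uv,np.ones(len(uv))].T).T@R; o=-R.T@t
    return o+d*((z-o[2])/d[:,2])[:,None]
def cloud(c):
    K,R,t=cam(c); h,w=c["z_map"].shape; u,v=np.meshgrid(np.arange(w),np.arange(h)); z=c["z_map"]
    p=np.stack([(u-K[0,2])/K[0,0]*z,(v-K[1,2])/K[1,1]*z,z],-1)
    return (p-t)@R
def padmask(c,box):
    im=c["image"].astype(int); m=np.zeros(im.shape[:2],bool); x0,y0,x1,y1=box
    m[y0:y1,x0:x1]=im[y0:y1,x0:x1].max(-1)<60; return m
E
python3 - <<'E'
from h import *
T=np.load("pics/top0.npz");S=np.load("pics/scene0.npz")
q=np.array([[107,28],[757,177],[690,503],[22,357]])/4.5+[168,132]-0.4
P=onz(T,q,0.014);print(P.round(4))
ctr=P.mean(0);ey=(P[0]-P[1])+(P[3]-P[2]);ey=ey[:2]/np.linalg.norm(ey[:2]);ex=np.array([ey[1],-ey[0]])
print("len",np.linalg.norm(P[0]-P[1]),np.linalg.norm(P[3]-P[2]),np.linalg.norm(P[0]-P[3]),np.linalg.norm(P[1]-P[2]))
print("ctr",ctr,"ey",ey,"ex",ex,"yaw",np.degrees(np.arctan2(ex[1],ex[0])))
def tr(p): d=np.asarray(p)[...,:2]-ctr[:2]; return np.stack([d@ex,d@ey],-1)
for n,c,b in(("T",T,(246,152,266,172)),("S",S,(268,208,292,231))):
    m=padmask(c,b); v,u=np.nonzero(m); X=cloud(c)[m]
    k=(X[:,2]>0.045)&(X[:,2]<0.062)
    print(n,len(u),u.mean(),v.mean(),np.sort(X[:,2].round(3))[::6],X[k].mean(0),tr(X[k].mean(0)), "ray",onz(c,[[u[k].mean(),v[k].mean()]],.054),tr(X[k]).min(0),tr(X[k]).max(0))
    C=cloud(c); Y=tr(C); g=(C[...,2]>0.066)&(C[...,2]<.085)&(abs(Y[...,0]-.08)<.04)&(abs(Y[...,1])<.2)
    print("rest top",g.sum(),C[g].mean(0),Y[g].min(0),Y[g].max(0))
    g=(C[...,2]>0.05)&(C[...,2]<.064)&(Y[...,0]>-.05)&(Y[...,0]<.05)&(abs(Y[...,1])<.2)
    print("h50-64",Y[g].round(3)[::12].tolist())
    g=(C[...,2]>0.033)&(C[...,2]<.046)&(Y[...,0]>.06)&(Y[...,0]<.1)&(Y[...,1]>.04)
    print("bar",C[g][:,2].mean(),Y[g].mean(0),Y[g].max(0))
E
```

```text
[[ 0.6526  0.1621  0.014 ]
 [ 0.5633 -0.2861  0.014 ]
 [ 0.34   -0.2413  0.014 ]
 [ 0.4232  0.2059  0.014 ]]
len 0.45697644394699627 0.45478579064918334 0.2336262430565021 0.22770636528678587
ctr [ 0.49477489 -0.03985938  0.014     ] ey [0.18920867 0.9819369 ] ex [ 0.9819369  -0.18920867] yaw -10.906606761559273
T 82 255.65853658536585 161.21951219512195 [0.017 0.051 0.052 0.053 0.053 0.054 0.055 0.055 0.056 0.057 0.057 0.058
 0.058 0.061] [ 0.57463324 -0.03895369  0.0551727 ] [0.0782445  0.01599923] ray [[ 0.57491581 -0.03896553  0.054     ]] [0.06549062 0.00246981] [0.09061966 0.03244513]
rest top 102 [ 0.57918815 -0.01038533  0.07583134] [0.06062392 0.032477  ] [0.09532899 0.05780914]
h50-64 [[0.048, 0.045], [0.033, 0.036], [0.018, 0.035], [0.005, 0.032], [0.026, -0.066], [0.022, -0.066], [0.018, -0.061], [0.007, -0.019], [0.019, -0.079], [0.015, -0.071], [0.01, -0.063], [0.004, -0.05], [0.012, -0.087], [0.005, -0.07], [-0.001, -0.057], [0.007, -0.094], [0.001, -0.077], [-0.006, -0.064], [-0.03, 0.033], [-0.001, -0.093], [-0.007, -0.088], [-0.016, -0.066]]
bar 0.03764693995837237 
[... 325 characters left out ...]
032  0.054     ]] [ 0.03518988 -0.00240815] [0.09291243 0.02989477]
rest top 125 [ 0.58354767 -0.01431934  0.07422271] [0.06246639 0.03016677] [0.09806774 0.0566331 ]
h50-64 [[-0.033, 0.035], [-0.022, 0.028], [-0.01, 0.03], [0.004, 0.03], [0.022, 0.034], [0.029, 0.033], [0.015, -0.027], [-0.008, -0.065], [0.046, 0.031], [-0.001, -0.057], [-0.009, -0.08], [0.007, -0.053], [-0.002, -0.072], [-0.008, -0.089], [0.01, -0.061], [0.007, -0.074], [0.001, -0.088], [0.016, -0.061], [0.011, -0.076], [0.006, -0.091], [0.024, -0.066], [0.017, -0.08], [0.011, -0.094], [0.029, -0.069], [0.028, -0.077], [0.026, -0.085], [0.027, -0.083]]
bar 0.03649168751048023 [0.08072924 0.14245691] [0.09819662 0.22222491]
```

The two views agree on the pad at world (0.575, -0.040). The rest face is at tray y of about 32 mm, and tray yaw is about -10.9°. I'll close the fingers, put the tool x axis along tray y, and move over the pad.

{"api": "play_rows", "payload": {"increments": [0, 0.03, -0.017, 0, -3.5, 0, 0.06, -0.034, 0, -7, 0, 0.09, -0.051, 0, -10.5, 0, 0.12, -0.068, 0, -14, 0, 0.15, -0.085, 0, -17.5, 0, 0.18, -0.102, 0, -21, 0, 0.21, -0.119, 0.01, -24.5, 0, 0.24, -0.136, 0.02, -28, 0, 0.27, -0.153, 0.03, -31.5, 0, 0.3, -0.17, 0.04, -35, 0, 0.33, -0.187, 0.05, -38.5, 0, 0.36, -0.204, 0.06, -42, 0, 0.39, -0.221, 0.07, -45.5, 0, 0.42, -0.238, 0.08, -49, 0, 0.45, -0.255, 0.09, -52.5, 0, 0.48, -0.272, 0.1, -52.5, 0, 0.497, -0.2825, 0.1, -52.5, 0, 0.497, -0.2825, 0.1, -52.5, 0, 0.497, -0.2825, 0.1, -52.5, 0, 0.497, -0.2825, 0.1, -52.5], "squeeze": 20}}

```text
clock: 1.77
tool_pos: [0.575, -0.0392, 0.1312]
orientation: [-3.141, 0.0, 1.381]
force: [-0.6, 0.2, 0.7]
finger_gap: 0.0001
```

```bash
python3 - <<'E'
from plant import r,viewer
from h import *
s=r.get_state();print({k:np.round(s[k],4) for k in("clock","tool_pos","orientation","force","finger_gap","joints")})
a=[]
for n in("scene","top"):
    c=viewer.capture(n); np.savez(f"pics/{n}1.npz",**c); im=c["image"][:,:,::-1]
    im=im[120:300,160:360] if n=="scene" else im[100:280,160:360]
    a.append(cv2.resize(im,(400,360),interpolation=cv2.INTER_CUBIC))
cv2.imwrite("pics/b1.png",np.hstack(a))
E
```

```text
{'clock': np.float64(1.7667), 'tool_pos': array([ 0.575 , -0.0392,  0.1312]), 'orientation': array([-3.1411e+00,  5.0000e-04,  1.3810e+00]), 'force': array([-0.6351,  0.1682,  0.6679]), 'finger_gap': np.float64(0.0001), 'joints': array([-2.7740e-01,  2.5770e-01,  1.6879e+00, -5.0000e-04,  1.1965e+00,
       -8.7400e-02])}
```

View pics/b1.png

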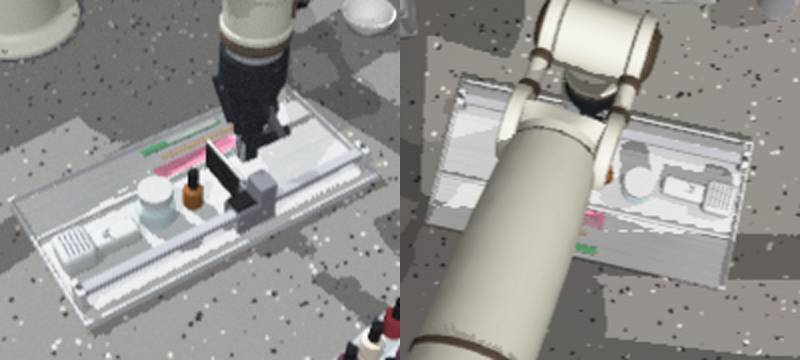

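The fingers are closed above the pad, with the arm hanging clear of the row. Next I'll lower to just above the pad.

{"api": "play_rows", "payload": {"increments": [0, 0, 0, 0.02, 0, 0, 0, 0, 0.04, 0, 0, 0, 0, 0.055, 0, 0, 0, 0, 0.065, 0, 0, 0, 0, 0.07, 0, 0, 0, 0, 0.07, 0, 0, 0, 0, 0.07, 0]}}

```text
clock: 2.45
tool_pos: [0.5757, -0.0392, 0.062]
orientation: [3.141, 0.0, 1.381]
force: [0.9, -0.1, -0.2]
finger_gap: -0.0002
```

```bash
python3 - <<'E'
from plant import r,viewer
from h import *
c=viewer.capture("scene"); im=c["image"][:,:,::-1][150:270,220:360]
cv2.imwrite("pics/b2.png",cv2.resize(im,(700,600),interpolation=cv2.INTER_CUBIC))
E
```

```text
(no output)
```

View pics/b2.png

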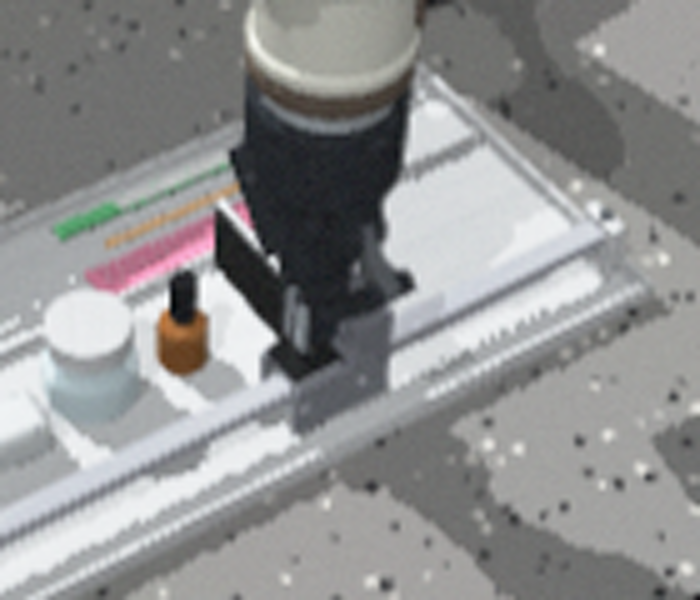

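The tips are over the pad, just in front of the grey rest. Now I'll press down.

{"api": "play_rows", "payload": {"increments": [0, 0, 0, 0.004, 0, 0, 0, 0, 0.007, 0, 0, 0, 0, 0.009, 0, 0, 0, 0, 0.011, 0, 0, 0, 0, 0.013, 0, 0, 0, 0, 0.013, 0, 0, 0, 0, 0.013, 0]}}

```text
clock: 3.08
tool_pos: [0.5759, -0.0388, 0.0489]
orientation: [3.14, 0.0, 1.381]
force: [-1.0, 0.4, 5.5]
finger_gap: -0.0
```

{"api": "play_rows", "payload": {"increments": [0, 0, 0, 0.001, 0, 0, 0, 0, 0.0015, 0, 0, 0, 0, 0.0015, 0, 0, 0, 0, 0.0015, 0]}}

```text
clock: 3.42
tool_pos: [0.5761, -0.0388, 0.048]
orientation: [3.14, 0.0, 1.381]
force: [-2.1, 0.9, 9.0]
finger_gap: 0.0
```

The pad is fully down at 9 N. Next I'll push toward +y, starting with a short move.

{"api": "play_rows", "payload": {"increments": [0, 0.002, 0, 0, 0, 0, 0.005, 0, 0, 0, 0, 0.01, 0, 0, 0, 0, 0.015, 0, 0, 0, 0, 0.02, 0, 0, 0, 0, 0.02, 0, 0, 0]}}

```text
clock: 3.92
tool_pos: [0.5799, -0.0187, 0.048]
orientation: [3.14, 0.0, 1.382]
force: [-1.1, 0.6, 8.7]
finger_gap: 0.0
```

```bash
python3 - <<'E'
from plant import r,viewer
from h import *
print(r.get_state()["force"])
c=viewer.capture("scene"); im=c["image"][:,:,::-1][150:270,220:360]
cv2.imwrite("pics/b3.png",cv2.resize(im,(700,600),interpolation=cv2.INTER_CUBIC))
E
```

```text
[-1.06315303  0.57100445  8.74886863]
```

View pics/b3.png

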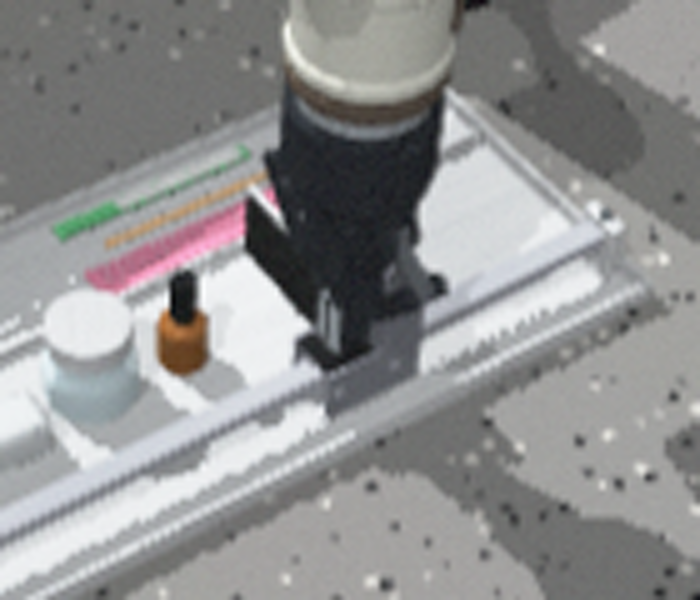

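The stop is moving with the fingers, so I'll continue.

{"api": "play_rows", "payload": {"increments": [0, 0.005, 0, 0, 0, 0, 0.01, 0, 0, 0, 0, 0.016, 0, 0, 0, 0, 0.022, 0, 0, 0, 0, 0.028, 0, 0, 0, 0, 0.034, 0, 0, 0, 0, 0.04, 0, 0, 0, 0, 0.046, 0, 0, 0, 0, 0.052, 0, 0, 0, 0, 0.058, 0, 0, 0, 0, 0.064, 0, 0, 0, 0, 0.07, 0, 0, 0, 0, 0.075, 0, 0, 0, 0, 0.08, 0, 0, 0, 0, 0.08, 0, 0, 0]}}

```text
clock: 5.22
tool_pos: [0.595, 0.0601, 0.048]
orientation: [3.14, -0.0, 1.382]
force: [-0.9, 1.3, 8.0]
finger_gap: 0.0001
```

```bash
python3 - <<'E'
from plant import r,viewer
from h import *
print(r.get_state()["force"])
c=viewer.capture("scene"); im=c["image"][:,:,::-1][140:260,240:380]
cv2.imwrite("pics/b4.png",cv2.resize(im,(700,600),interpolation=cv2.INTER_CUBIC))
E
```

```text
[-0.9348603   1.29190092  7.96560914]
```

View pics/b4.png

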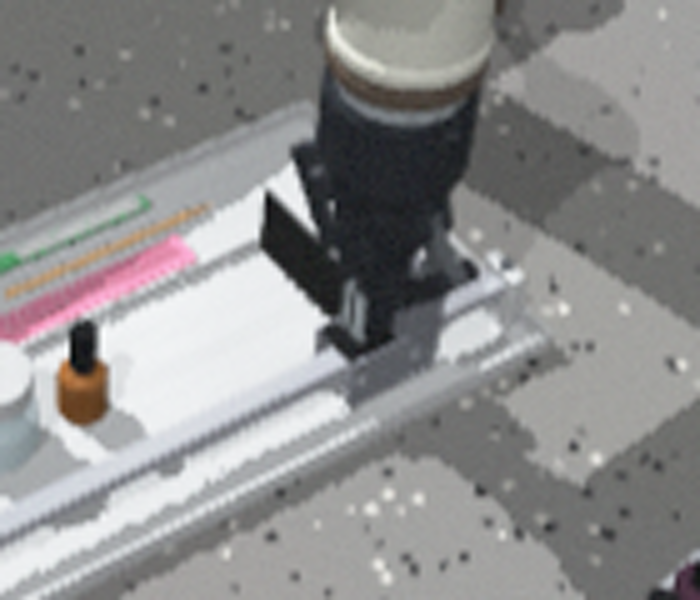

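The stop has moved about 100 mm and the bar end is still a few centimetres ahead. I'll go another 30 mm.

{"api": "play_rows", "payload": {"increments": [0, 0.004, 0, 0, 0, 0, 0.008, 0, 0, 0, 0, 0.012, 0, 0, 0, 0, 0.016, 0, 0, 0, 0, 0.02, 0, 0, 0, 0, 0.023, 0, 0, 0, 0, 0.026, 0, 0, 0, 0, 0.028, 0, 0, 0, 0, 0.03, 0, 0, 0, 0, 0.03, 0, 0, 0]}}

```text
clock: 6.1
tool_pos: [0.6005, 0.0891, 0.048]
orientation: [3.14, 0.0, 1.382]
force: [-1.5, 0.2, 7.9]
finger_gap: 0.0002
```

```bash
python3 - <<'E'
from plant import r,viewer
from h import *
print(r.get_state()["force"])
c=viewer.capture("scene"); im=c["image"][:,:,::-1][140:260,240:380]
cv2.imwrite("pics/b5.png",cv2.resize(im,(700,600),interpolation=cv2.INTER_CUBIC))
E
```

```text
[-1.46385731  0.2190626   7.85885972]
```

View pics/b5.png

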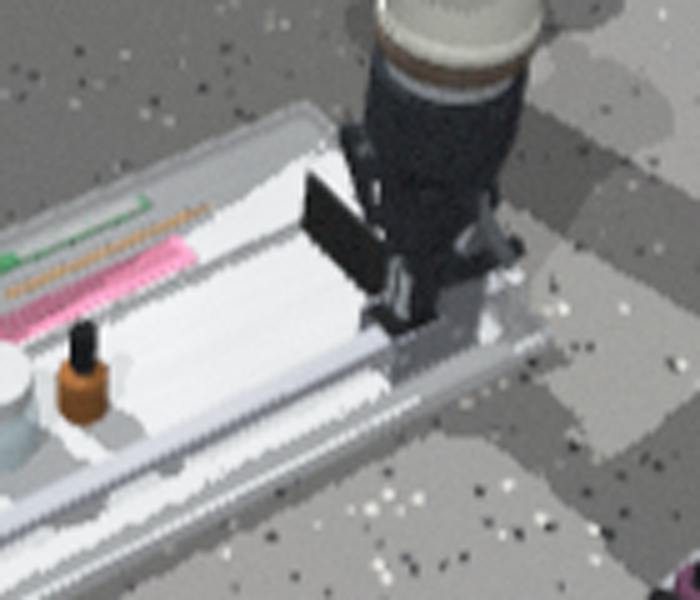

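The bracket is still a little way ahead. I'll use short pushes from here and watch for the hard stop.

{"api": "play_rows", "payload": {"increments": [0, 0.002, 0, 0, 0, 0, 0.004, 0, 0, 0, 0, 0.006, 0, 0, 0, 0, 0.008, 0, 0, 0, 0, 0.01, 0, 0, 0, 0, 0.01, 0, 0, 0]}}

```text
clock: 6.65
tool_pos: [0.6024, 0.0989, 0.048]
orientation: [3.14, 0.0, 1.381]
force: [-2.6, 0.0, 8.6]
finger_gap: 0.0004
```

{"api": "play_rows", "payload": {"increments": [0, 0.0015, 0, 0, 0, 0, 0.003, 0, 0, 0, 0, 0.0045, 0, 0, 0, 0, 0.005, 0, 0, 0]}}

```text
clock: 6.98
tool_pos: [0.6033, 0.1036, 0.048]
orientation: [3.141, 0.0, 1.381]
force: [-1.8, -1.5, 8.7]
finger_gap: -0.0001
```

{"api": "play_rows", "payload": {"increments": [0, 0.0015, 0, 0, 0, 0, 0.003, 0, 0, 0, 0, 0.0045, 0, 0, 0, 0, 0.005, 0, 0, 0, 0, 0.005, 0, 0, 0]}}

```text
clock: 7.4
tool_pos: [0.6042, 0.1086, 0.048]
orientation: [3.14, 0.0, 1.381]
force: [-1.7, -1.4, 8.6]
finger_gap: 0.0004
```

```bash
python3 - <<'E'
from plant import r,viewer
from h import *
print(r.get_state()["force"])
c=viewer.capture("scene"); im=c["image"][:,:,::-1][140:260,240:380]
cv2.imwrite("pics/b6.png",cv2.resize(im,(700,600),interpolation=cv2.INTER_CUBIC))
E
```

```text
[-1.6994071  -1.36710842  8.62336224]
```

View pics/b6.png

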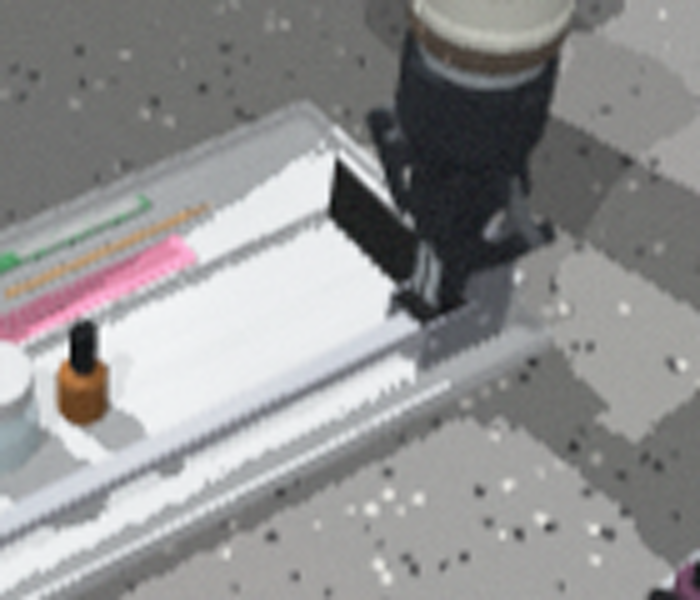

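{"api": "play_rows", "payload": {"increments": [0, 0.001, 0, 0, 0, 0, 0.002, 0, 0, 0, 0, 0.003, 0, 0, 0, 0, 0.003, 0, 0, 0]}}

```text
clock: 7.78
tool_pos: [0.6048, 0.1115, 0.048]
orientation: [3.141, 0.0, 1.381]
force: [-2.0, -0.5, 8.2]
finger_gap: -0.0003
```

{"api": "play_rows", "payload": {"increments": [0, 0.001, 0, 0, 0, 0, 0.002, 0, 0, 0, 0, 0.003, 0, 0, 0, 0, 0.003, 0, 0, 0]}}

```text
clock: 8.12
tool_pos: [0.6053, 0.1133, 0.048]
orientation: [3.141, 0.002, 1.382]
force: [-2.7, -5.7, 8.8]
finger_gap: -0.0006
```

The lateral force has risen, so this may be the end stop. I'll push slightly more to confirm.

{"api": "play_rows", "payload": {"increments": [0, 0.001, 0, 0, 0, 0, 0.002, 0, 0, 0, 0, 0.002, 0, 0, 0, 0, 0.002, 0, 0, 0]}}

```text
clock: 8.45
tool_pos: [0.6059, 0.1151, 0.048]
orientation: [3.14, 0.002, 1.381]
force: [-2.2, -5.1, 7.6]
finger_gap: -0.0002
```

{"api": "play_rows", "payload": {"increments": [0, 0.001, 0, 0, 0, 0, 0.002, 0, 0, 0, 0, 0.003, 0, 0, 0, 0, 0.003, 0, 0, 0]}}

```text
clock: 8.78
tool_pos: [0.6061, 0.1161, 0.048]
orientation: [3.141, 0.006, 1.382]
force: [-3.7, -12.1, 9.6]
finger_gap: -0.0002
```

```bash
python3 - <<'E'
from plant import r,viewer
from h import *
print(r.get_state()["force"])
c=viewer.capture("scene"); im=c["image"][:,:,::-1][140:260,240:380]
cv2.imwrite("pics/b7.png",cv2.resize(im,(700,600),interpolation=cv2.INTER_CUBIC))
E
```

```text
[ -3.70654235 -12.07280047   9.57029822]
```

View pics/b7.png

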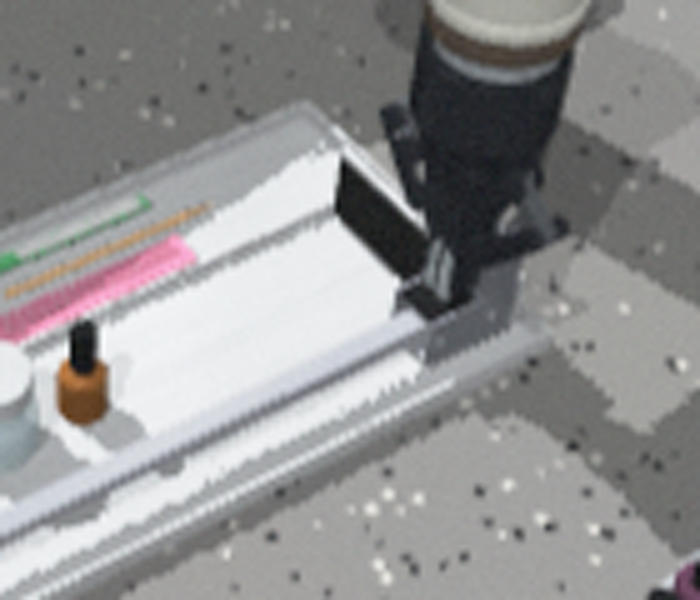

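{"api": "play_rows", "payload": {"increments": [0, 0.001, 0, 0, 0, 0, 0.002, 0, 0, 0, 0, 0.003, 0, 0, 0, 0, 0.003, 0, 0, 0]}}

```text
clock: 9.17
tool_pos: [0.6062, 0.1162, 0.048]
orientation: [-3.141, 0.011, 1.382]
force: [-8.1, -24.0, 12.4]
finger_gap: 0.0001
```

It is blocked hard at 24 N with no further motion. I'll take off most of the lateral load so the stop isn't dragged back, then lift straight up.

{"api": "play_rows", "payload": {"increments": [0, -0.0015, 0, 0, 0, 0, -0.003, 0, 0, 0, 0, -0.003, 0, -0.004, 0, 0, -0.003, 0, -0.012, 0, 0, -0.003, 0, -0.025, 0, 0, -0.003, 0, -0.045, 0, 0, -0.003, 0, -0.07, 0, 0, -0.003, 0, -0.1, 0, 0, -0.003, 0, -0.13, 0, 0, -0.003, 0, -0.15, 0, 0, -0.003, 0, -0.15, 0]}}

```text
clock: 10.08
tool_pos: [0.6085, 0.1195, 0.2024]
orientation: [3.133, -0.002, 1.381]
force: [1.1, 0.5, 1.7]
finger_gap: 0.0001
```

{"api": "play_rows", "payload": {"increments": [0, -0.04, 0, 0, 0, 0, -0.08, 0, 0, 0, 0, -0.12, 0, 0, 0, 0, -0.16, 0, 0, 0, 0, -0.2, 0, 0, 0, 0, -0.24, 0, 0, 0, 0, -0.28, 0, 0, 0, 0, -0.32, 0, 0, 0, 0, -0.36, 0, 0, 0, 0, -0.4, 0, 0, 0, 0, -0.4, 0, 0, 0, 0, -0.4, 0, 0, 0, 0, -0.4, 0, 0, 0]}}

```text
clock: 11.17
tool_pos: [0.5299, -0.2725, 0.1956]
orientation: [-3.14, -0.002, 1.381]
force: [0.2, 0.3, 0.8]
finger_gap: -0.0001
```

```bash
python3 - <<'E'
from plant import r,viewer
from h import *
s=r.get_state();print(s["clock"],s["tool_pos"],s["force"])
a=[]
for n in("scene","top"):
    c=viewer.capture(n); np.savez(f"pics/{n}9.npz",**c); im=c["image"][:,:,::-1]
    im=im[150:290,160:360] if n=="scene" else im[130:270,160:360]
    a.append(cv2.resize(im,(800,560),interpolation=cv2.INTER_CUBIC)); cv2.imwrite(f"pics/{n}9.png",a[-1])
E
```

```text
11.1667 [ 0.52988425 -0.27253357  0.19558282] [0.22120424 0.33461295 0.78720023]
```

View pics/scene9.png

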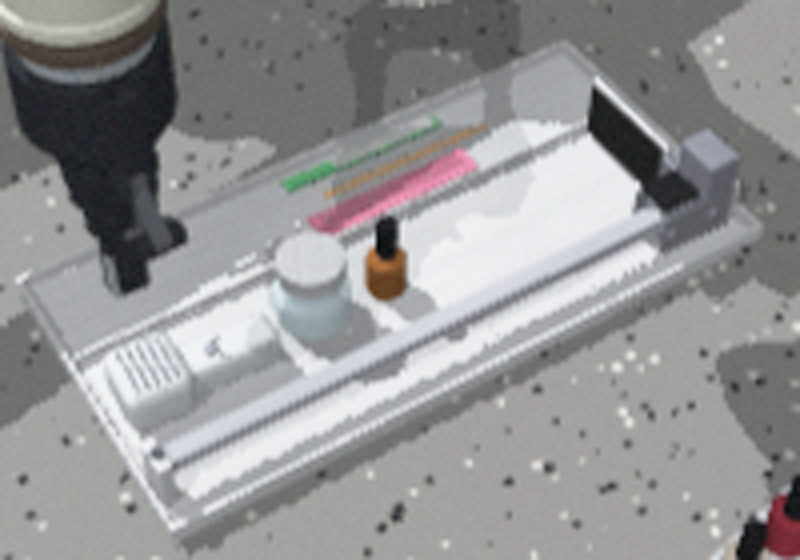

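View pics/top9.png

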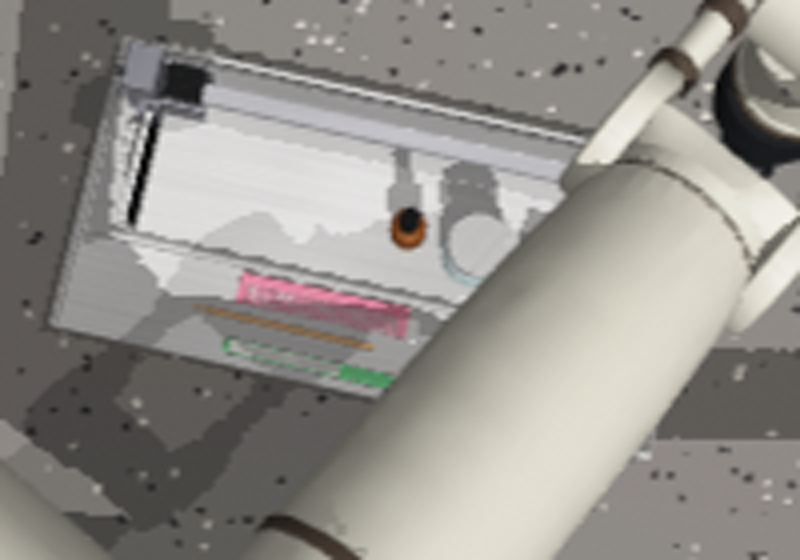

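The stop now stands at the bar's +y end, with the pad at about (670,190) in the scene crop, and everything else looks untouched. I'll measure its position and the pad height.

```bash
python3 - <<'E'
from h import *
ctr=np.array([.49477,-.03986]);ey=np.array([.18921,.98194]);ex=np.array([.98194,-.18921])
for n in("top","scene"):
  for k in "09":
    c=np.load(f"pics/{n}{k}.npz");C=cloud(c);d=C[...,:2]-ctr;X=d@ex;Y=d@ey;Z=C[...,2]
    blk=c["image"].max(-1)<60
    g=blk&(abs(X-.079)<.012)&(Z>.044)&(Z<.064)&(abs(Y)<.23)
    h=(Z>.068)&(Z<.082)&(abs(X-.079)<.02)&(Y>0)&(Y<.25)
    print(n,k,"pad",g.sum(),np.median(Y[g]).round(4),np.median(Z[g]).round(4),"rest",np.median(Y[h]).round(4),np.percentile(Y[h],[2,98]).round(4))
    e=(Z>.036)&(Z<.048)&(abs(X-.08)<.012)&(Y>.18)&(Y<.25);print("  bracket",e.sum(),np.percentile(Y[e],[0,50,100]).round(3) if e.any() else '', np.sort(Z[e])[-8:].round(3))
E
```

```text
top 0 pad 72 0.0163 0.0553 rest 0.0446 [0.033  0.0576]
  bracket 54 [0.18  0.212 0.223] [0.043 0.043 0.044 0.044 0.045 0.045 0.047 0.047]
top 9 pad 76 0.1701 0.0543 rest 0.1984 [0.1863 0.2114]
  bracket 17 [0.185 0.219 0.222] [0.043 0.043 0.044 0.044 0.045 0.045 0.046 0.047]
scene 0 pad 74 0.0115 0.0539 rest 0.0418 [0.0306 0.0551]
  bracket 44 [0.181 0.212 0.222] [0.044 0.044 0.044 0.045 0.045 0.046 0.047 0.047]
scene 9 pad 70 0.1638 0.0532 rest 0.1951 [0.1841 0.21  ]
  bracket 6 [0.185 0.186 0.22 ] [0.036 0.04  0.042 0.042 0.045 0.046]
```

```bash
python3 -c "
from plant import ticket
print(ticket.close_job())"
```

```text
the job is handed in; nothing more can be done
None
```

The stop is at the +y end of its bar with the release back up, and the job is handed in at about 11 s of the 32 s limit. I pressed the thumb release fully down with the closed fingertips (pad at 48 mm, about 9 N) and pushed the stop along with it held down. At the end it was blocked at 24 N with no further motion. I then eased off the sideways load, lifted straight up and moved the arm clear.

**Stop position:** in both views it moved about 153 mm. The back of the rest now lies at about tray y = 211 mm, and the bracket was seen at about 212 mm, to within about 3 mm. The rest hides the bracket in the last pictures, so I could not see that contact directly. The rest face matches the fingertip position at the block, so the stop did not slip back on release.

**Release:** the pad top measured 53–54 mm high after letting go, which is its up position.

**Other items:** in the last pictures the jar and polish bottle look upright, and the dryer, file, comb and stick look unmoved. I judged that by eye and took no measurements of them. The bowl and buffer were outside the last crops, but the arm never went near them.

**Disagreement:** the two cameras differ by 3–6 mm on absolute positions along the bar.

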